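# Snap the specimen carrier shut and hold it up level

## Task

The specimen carrier on the bench has both of its hinged covers standing open. Press each cover down until its clip snaps over it and it stays shut by itself, then take the carrier by the bar of its carrying handle and lift it about 12 cm clear of the bench. Keep it level and finish while still holding it there, steady in the air; the specimen cassettes stay inside and the other things on the bench stay where they are.

Things in the scene. Friction and masses are not known exactly. Their poses are not given: they have to be found in the camera images.
- carrier: Loose grey plastic box, 90 (x) x 180 (y) x 104 mm high with its handle, 0.4 to 0.7 kg. Origin: centre of its underside; z up. A 20 mm wide spine along x in its middle (top at 46 mm) bears the handle; open compartments on both sides (+y left, -y right). On each end wall (y = +-90 mm) an upright springy clip, 26 mm wide, outer face at y = +-100, top at 56 mm.
- carrier_handle (a point): Middle of the aluminium grip bar of the carrier's handle. The bar runs along the carrier's x, 14 mm thick along y, 16 mm tall (from 88 to 104 mm above the underside); the two posts under its ends leave 62 mm free between them. Site axes are those of the carrier. The shut covers lie 40 mm below the bar.
- cover_left (a joint): Angle in rad of the white cover over the +y compartment: 0 shut, 0.85 fully open. Hinge line along the carrier's x at y = 14, z = 45 mm; the free edge, 80 mm out, rises as it opens. Friction keeps it where it is left. Some 0.15 rad before shut it meets the clip's nose; a push of 4 to 7 N near the free edge snaps it past, and the clip then holds it shut.
- cover_right (a joint): The same for the cover over the -y compartment (mirror image: hinge line at y = -14 mm, free edge toward -y).
- cover_left_edge (a point): Point on the upper face of the left cover (4 mm thick, 90 mm along x), mid-width, 60 mm out from its hinge line and 3.5 mm above it: a good place to press. Moves with the cover; its z axis is the cover's normal (carrier's z when shut).
- cover_right_edge (a point): The same on the right cover.
- specimen_left: Loose embedding cassette, 38x28x6 mm, lying in the +y compartment. Origin at the centre of its underside.
- specimen_right: The same in the -y compartment.
- coverslips: Bystander: flat coverslip box 46x62x16 mm near the carrier. Origin under its centre.
- marker: Bystander: marker pen 11x130x14 mm lying near the carrier. Origin under its centre, length along y.
- lab_timer: Bystander: bench timer 60x66x18 mm. Origin under its centre.
- tissue: Bystander: flat booklet of lens tissue, 99x68x6 mm. Origin under its centre.
- dropper: Bystander: dropper bottle, 43 mm across, 110 mm tall. Origin under its centre.
- jar: Bystander, fixed: glass staining jar, 68 mm across, 89 mm tall. Origin under its centre.
Mind the look-alikes: they are no part of the job. Leave any red look-alike of the carrier alone.

How it is judged:
On the way:
1. both covers are clipped shut and stay so untouched, the carrier still standing on the bench (value of joint each of cover_left, cover_right below 0.06 rad and contact force between the fingers and carrier below 0.2 N and height (world z) of carrier below 0.01 m), for 0.2 s.
At the end, for the whole second after the job is handed in: Both covers clipped shut (each within 0.06 rad), both cassettes inside, the carrier held by the fingers at its handle bar (within 35 mm), its underside 8 to 20 cm above the bench, tilted less than 0.12 rad, moving slower than 0.03 m/s and 0.15 rad/s, touching no other thing (value of joint each of cover_left, cover_right below 0.06 rad and height (world z) of carrier between 0.08 and 0.2 m and angle between carrier's own z axis and vertical below 0.12 rad and linear speed of carrier below 0.03 m/s and angular speed of carrier below 0.15 rad/s and contact force between the fingers and carrier above 1 N and distance between the grasp point and carrier_handle below 0.035 m and z of specimen_left in the frame of carrier between 0 and 0.045 m and z of specimen_right in the frame of carrier between 0 and 0.045 m and horizontal distance between each of specimen_left, specimen_right and carrier below 0.09 m and contact force between carrier and coverslips below 0.1 N and contact force between carrier and marker below 0.1 N and contact force between carrier and lab_timer below 0.1 N and contact force between carrier and tissue below 0.1 N and contact force between carrier and dropper below 0.1 N and contact force between carrier and jar below 0.1 N); the arm keeps its last pose, push and grip.
It fails at once if the carrier is tipped more than 0.25 rad (angle between carrier's own z axis and vertical above 0.25 rad).
It fails at once if a bystander is moved more than 4 cm (distance of any of coverslips, marker, lab_timer, tissue, dropper, jar from where it was at the start of the episode above 0.04 m).
It also fails if it takes over 50 s, if anything falls off the work surface, if the arm or the gripper's body presses on something with over 40 N, if the wrist force passes 120 N, or if a joint passes its speed limit or range.

## Robot

A 7-joint arm with a two-finger parallel gripper is mounted at the origin on a cart in front of the work surface, level with it; the furniture and walls round the work are solid. World frame = base frame: x ahead of the robot, y to its left, z up, the work surface at z = 0. Lengths are in m, angles in rad, forces in N, time in s.
With the tool pointing down it reaches from about 0.425 to 0.925 m from the base axis. Payload 6.8 kg.
Tool frame: the origin (TCP) lies on the centre line of the jaws, within the pads' length; the fingertips stand 25 mm ahead of it and the grasp point (between the pads) lies 6 mm ahead of it; z points along the fingers, y is the line along which they close (so a half turn about z gives the same grasp; the last joint's range is limited). The gripper opens to 85 mm and grips with 20 to 120 N. Pads are 22 mm wide; open, the fingers measure 114 mm over their backs; the gripper's body (76 mm by 85 mm) begins 54 mm behind the grasp point. The pads swing forward as they close: fully open they stand 13 mm farther back than shut.
Start: joints at [-1.223, 0.477, 0.022, 1.555, -0.011, 1.109, -0.083], TCP at [0.297, 0.606, 0.256] pointing down, gripper open.
Joint ranges: [-2.96, 2.96], [-0.34, 2.1], [-1.41, 1.46], [0.24, 2.44], [-1.37, 4.51], [0.17, 1.92], [-2.96, 2.96]. Speed limits (rad/s): [2.39, 2.39, 3.14, 3.14, 3.14, 3.14, 3.14].

## Interface

Orientations are given as a rotation vector (axis times angle).
In Python, from bench import telemetry, grab_frame, job gives the robot as it stands.
- The arm moves only by the tool apply_moves, never from a script. Its argument "rows" is a list of rows, each a list of 2 entries, a list of its own where there are three numbers: the shift along the tool's x, y, z each as a share of 250 mm, from -1 to 1, then the turn, a rotation vector about the tool's x, y, z each as a share of pi rad, from -1 to 1. A call has 1 to 10 rows; each row is the pose to reach, as a shift and turn from the pose commanded when the call began, along the tool's axes at that moment, turning the shorter way round; what a row does not reach only later rows make up. A row lasts 1/8 s, in which the tool goes at most 62.5 mm and 10.7 degrees, less where a joint would pass 70% of its speed; a pose out of reach is approached as far as the arm can. A call with a number of a shift or a turn outside -1 to 1 is refused whole. A call with a gripper value outside its range is refused whole. "jaw" is the gripper's target within -1 to 1 (fully open at 1, half-way at 0, shut at -1), set as the call begins (left out, the last holds). The fingers move at their own pace and stop on an object; "newtons" is the grip in N (left out, the last holds). Time passes only in rows, so rows that repeat a pose let the fingers close. It gives the time, the measured TCP pose, the force, the opening and the grip force at its end, in the units of the state.
- telemetry.get_obs(): the state, without advancing time (a new reading comes with each control period).
- grab_frame(name): name is "side" or "top"; returns a dict with "frame" (480x640x3 uint8, red, green, blue), "vertical_fov" (degrees; the focal length in pixels is half the picture's height over the tangent of half this angle, whatever the lens; pixels are square), "cx", "cy" (the principal point, pixels), "origin" and "attitude" of the camera in the world. Camera axes: x right, y up, looking along -z (the intrinsics and any distortion apply to the point x, -y, -z); pixel columns grow to the right and rows downward; lengths in m; the calibration is good to about 2 mm. A picture is of the moment at which its call begins. There is no depth.
- job.hand_in(): hands the job in; it is judged then, once.
The state is a dict: "clock": time; "joints": joint angles; "qvel": joint speeds; "tau": joint torques, N m; "tcp_pos": TCP position; "orientation": TCP orientation; "contact_force": force on the tool from outside, world axes, zero at the start; "moment": the same for the moment, N m; "grip_width": finger opening in m; "gripper_force": force on a finger pad.
Only numpy, scipy, OpenCV 4.12 (cv2) and the standard library are available. Lean on these libraries where they do the work, as an engineer would, in place of code of your own. Each camera call takes 0.05 s, during which the arm holds its last target. There are 200 camera calls.

## Working session

There is one attempt and no reset: what is moved stays moved. The work goes in short steps, Python scripts to look and compute and a tool call to move; the robot and the scene stay as the last step left them, time stands still between calls to the robot, and variables do not carry over. Pictures are saved under pics/ and viewed, at most 10 in all, crops included, and the job is handed in when it is done.

Besides the shell and the picture viewer there is one more tool, called after "Emit:" as name([rows], argument=value, ...), one row to a line, values as JSON. apply_moves: Moves the arm, as the interface text tells. Its arguments: {"type":"object","properties":{"rows":{"type":"array"},"jaw":{"type":"number"},"newtons":{"type":"number"}},"required":["rows"]}

```bash
mkdir -p pics; cat > h.py <<'E'
import numpy as np, cv2
from scipy.spatial.transform import Rotation as R
from bench import telemetry, grab_frame, job
def shot(n,f):
    d=grab_frame(n); cv2.imwrite('pics/'+f,d['frame'][...,::-1]); return d
E
python3 - <<'E'
from h import *
for n in('top','side'):
    d=shot(n,n+'0.png'); print({k:v for k,v in d.items() if k!='frame'})
print(telemetry.get_obs())
E
```

```text
{'vertical_fov': 50.12351333059715, 'cx': 316.81484084828065, 'cy': 234.17756272988913, 'origin': array([ 0.44637446, -0.01701948,  1.31504917]), 'attitude': array([ 0.11262806, -0.10455231, -1.58667761])}
{'vertical_fov': 49.53055357927567, 'cx': 315.54096053503804, 'cy': 236.75012494144914, 'origin': array([ 0.39091603, -0.84864207,  0.82234671]), 'attitude': array([ 0.85406695, -0.10762056, -0.24814514])}
{'clock': 0.1, 'joints': array([-1.22308009,  0.47772529,  0.02235712,  1.55635718, -0.01150543,
        1.10929289, -0.08311638]), 'qvel': array([-0.00016412, -0.00181983,  0.00192386, -0.00238482,  0.00114555,
       -0.00123653,  0.00042364]), 'tau': array([ 3.61720617e-03, -5.97764111e+01,  1.61308195e+00, -2.81951076e+01,
        1.26834575e-02,  5.04514479e-03, -3.22596759e-05]), 'tcp_pos': array([0.29692835, 0.60563316, 0.25541598]), 'orientation': array([-7.09772511e-01, -3.06010258e+00,  2.56774328e-03]), 'contact_force': array([ 0.25711837, -0.2673578 ,  0.53568018]), 'moment': array([-0.01553367,  0.04298641, -0.03107889]), 'gripper_force': 0.0, 'grip_width': 0.08527929187890627}
```

View pics/top0.png

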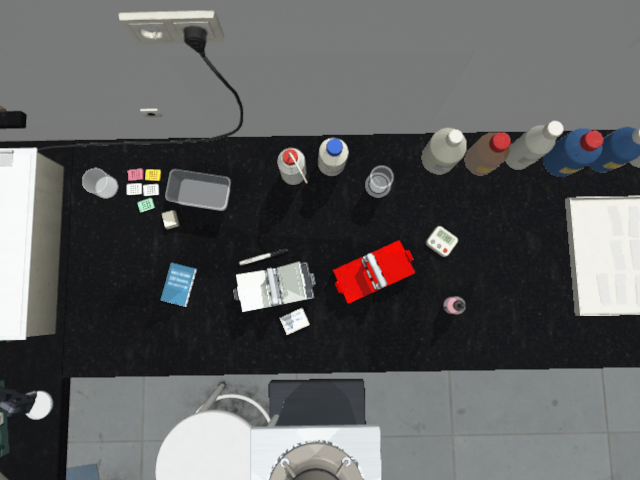

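View pics/side0.png

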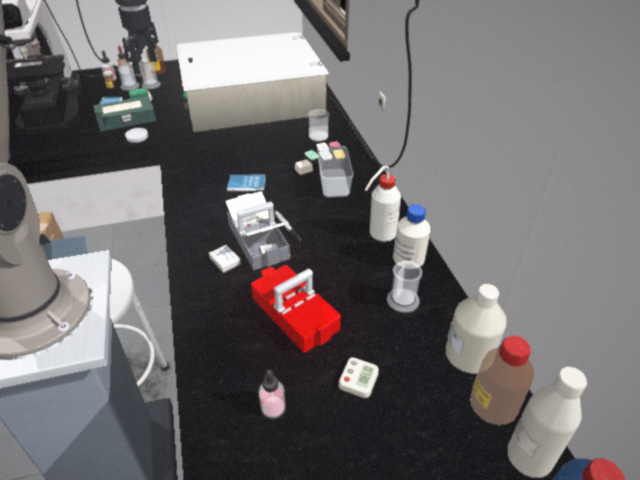

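The real carrier candidates are the grey/white box at top (275,287) and the red look-alike at top (375,272). In the side view they are at (257,228) and (295,305). I choose the grey one and check it in a crop.

```bash
python3 - <<'E'
import cv2,numpy as np
a=cv2.imread('pics/top0.png')[235:345,215:335]; b=cv2.imread('pics/side0.png')[180:280,200:310]
a=cv2.resize(a,(400,367),interpolation=cv2.INTER_CUBIC); b=cv2.resize(b,(400,364),interpolation=cv2.INTER_CUBIC)
cv2.imwrite('pics/crop1.png',np.hstack([a[:364],b]))
E
```

```text
(no output)
```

View pics/crop1.png

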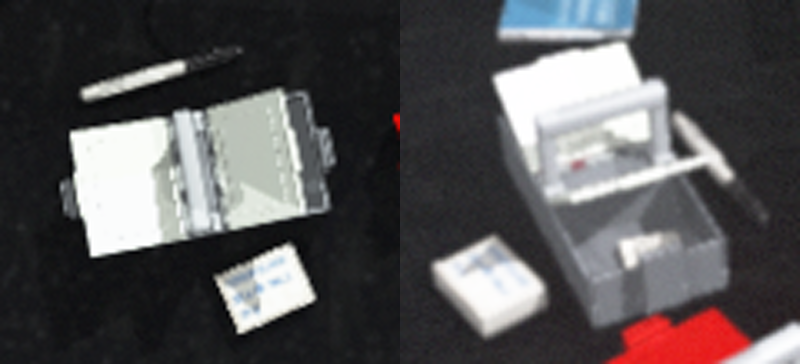

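The crop shows the grey carrier with both white covers up. The bar runs from top pixel (269.6,268.6) to (276.5,303.4), and the clips are at (235.4,294.1) and (312.5,279.1). The coverslip box is close by on the near right, and the marker is on the far side.

```bash
cat >> h.py <<'E'
CAM={'top':(50.12351333,316.8148,234.1776,[0.44637446,-0.01701948,1.31504917],[0.11262806,-0.10455231,-1.58667761]),
'side':(49.53055358,315.541,236.7501,[0.39091603,-0.84864207,0.82234671],[0.85406695,-0.10762056,-0.24814514])}
def ray(c,u,v):
    fov,cx,cy,o,a=CAM[c]; f=240/np.tan(np.radians(fov)/2)
    d=R.from_rotvec(a).apply([(u-cx)/f,-(v-cy)/f,-1]); return np.array(o),d
def onz(c,u,v,z):
    o,d=ray(c,u,v); return o+d*(z-o[2])/d[2]
def tri(p,q):
    (o,d),(e,g)=ray('top',*p),ray('side',*q)
    s=np.linalg.lstsq(np.c_[d,-g],e-o,rcond=None)[0]; a,b=o+s[0]*d,e+s[1]*g; return (a+b)/2,np.linalg.norm(a-b)
E
python3 - <<'E'
from h import *
A=onz('top',269.6,268.6,.104);B=onz('top',276.5,303.4,.104)
print('bar top',A,B,(A+B)/2,np.linalg.norm(A-B),np.degrees(np.arctan2(*(A-B)[1::-1])))
for q in((238,214.4),(273,204.8)): print('side',onz('side',*q,.104))
print(tri((269.6,268.6),(273,204.8)),tri((276.5,303.4),(238,214.4)))
C=onz('top',235.4,294.1,.05);D=onz('top',312.5,279.1,.05);print('clips',C,D,(C+D)/2,np.linalg.norm(C-D),np.degrees(np.arctan2(*(C-D)[1::-1])))
# cover corners
for n,p in dict(LfreeF=(236,274),LfreeN=(242,312)).items(): print(n,onz('top',*p,.105))
for n,p in dict(RfreeF=(299,262.5),RfreeN=(306,299)).items(): print(n,onz('top',*p,.105))
print('slip',[onz('top',215+x/3.333,235+y/3.333,.016).round(3) for x,y in((215,275),(292,243),(317,298),(240,333))])
R0=R.from_rotvec(telemetry.get_obs()['orientation']);print(R0.as_matrix().round(3))
E
```

```text
bar top [0.5345984  0.10064774 0.104     ] [0.45284816 0.08494863 0.104     ] [0.49372328 0.09279818 0.104     ] 0.08324400233339818 10.870593126017287
side [0.45617026 0.07494179 0.104     ]
side [0.53835279 0.08878223 0.104     ]
(array([0.53779353, 0.10131813, 0.09444799]), np.float64(0.005015360098190426)) (array([0.45489831, 0.08548683, 0.09591062]), np.float64(0.004023968246056494))
clips [0.47756694 0.19011255 0.05      ] [5.10737754e-01 5.09989655e-04 5.00000000e-02] [0.49415235 0.09531127 0.05      ] 0.19248229543804146 99.92342035026535
LfreeF [0.52326969 0.17986217 0.105     ]
LfreeN [0.43442226 0.16554291 0.105     ]
RfreeF [0.54764699 0.03097531 0.105     ]
RfreeN [0.46178702 0.0157454  0.105     ]
slip [array([0.418, 0.085, 0.016]), array([0.441, 0.027, 0.016]), array([0.4  , 0.009, 0.016]), array([0.375, 0.067, 0.016])]
[[-0.898  0.44  -0.001]
 [ 0.44   0.898 -0.002]
 [-0.    -0.002 -1.   ]]
```

```bash
cat >> h.py <<'E'
C0=np.array([.494,.094]); YAW=np.radians(10.4)
def go(cx,cy,z):
    "shares to reach carrier-frame (cx,cy), TCP height z, tool y along carrier y"
    s=telemetry.get_obs(); R0=R.from_rotvec(s['orientation'])
    c,n=np.cos(YAW),np.sin(YAW); X=np.array([c,n,0]);Y=np.array([-n,c,0])
    p=np.r_[C0,0]+cx*X+cy*Y+[0,0,z]
    T=R.from_matrix(np.c_[-X,Y,[0,0,-1]])
    print('target',p.round(4),'at',s['tcp_pos'].round(4),'t',s['clock'],'shift',(R0.inv().apply(p-s['tcp_pos'])/.25).round(4),'turn',((R0.inv()*T).as_rotvec()/np.pi).round(4))
E
python3 - <<'E'
from h import *
go(0,.046,.16)
E
```

```text
target [0.4857 0.1392 0.16  ] at [0.2969 0.6056 0.2554] t 0.1 shift [-1.4992 -1.3421  0.3841] turn [-5.000e-04 -1.000e-04 -2.029e-01]
```

Emit:
apply_moves([
  [[-0.75, -0.67, 0], [0, 0, -0.2]],
  [[-0.75, -0.67, 0], [0, 0, -0.2]],
  [[-0.75, -0.67, 0], [0, 0, -0.2]],
  [[-0.75, -0.67, 0], [0, 0, -0.2]],
  [[-0.75, -0.67, 0], [0, 0, -0.2]],
  [[-0.75, -0.67, 0], [0, 0, -0.2]],
  [[-0.75, -0.67, 0], [0, 0, -0.2]],
], jaw=-1, newtons=30)

```text
clock: 0.98
tcp_pos: [0.3907, 0.3748, 0.2562]
orientation: [0.275, -3.129, -0.001]
contact_force: [-0.7, -0.1, 0.5]
grip_width: -0.0002
gripper_force: 0.0
```

```bash
python3 - <<'E'
from h import *
go(0,.046,.18)
E
```

```text
target [0.4857 0.1392 0.18  ] at [0.3907 0.3748 0.2562] t 0.975 shift [-0.21   -0.9943  0.304 ] turn [ 0.0002 -0.0001 -0.0021]
```

Emit:
apply_moves([
  [[-0.21, -0.99, 0], [0, 0, -0.002]],
  [[-0.21, -0.99, 0], [0, 0, -0.002]],
  [[-0.21, -0.99, 0], [0, 0, -0.002]],
  [[-0.21, -0.99, 0], [0, 0, -0.002]],
  [[-0.21, -0.99, 0.1], [0, 0, -0.002]],
  [[-0.21, -0.99, 0.2], [0, 0, -0.002]],
  [[-0.21, -0.99, 0.3], [0, 0, -0.002]],
  [[-0.21, -0.99, 0.3], [0, 0, -0.002]],
])

```text
clock: 1.98
tcp_pos: [0.4846, 0.1394, 0.1796]
orientation: [0.284, -3.125, 0.002]
contact_force: [0.5, -0.3, 0.1]
grip_width: -0.0002
gripper_force: 0.0
```

```bash
python3 - <<'E'
from h import *
a=shot('top','top1.png')['frame'][200:350,200:350]; b=shot('side','side1.png')['frame'][120:270,180:330]
cv2.imwrite('pics/crop2.png',cv2.resize(np.hstack([a,b]),(800,400),interpolation=cv2.INTER_CUBIC)[...,::-1])
go(0,.046,.12)
E
```

```text
target [0.4857 0.1392 0.12  ] at [0.4862 0.1395 0.1817] t 2.075 shift [ 0.0022 -0.0006  0.2469] turn [ 0.0001  0.0001 -0.0004]
```

View pics/crop2.png

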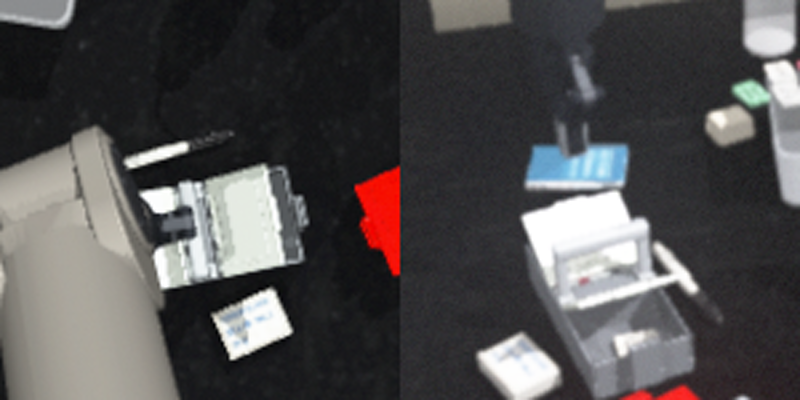

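```bash
python3 - <<'E'
from h import *
print(onz('side',245.2,177,.157)); print(onz('top',272,283.5,.157),onz('top',272,283.5,.2))
go(0,.046,.12)
E
```

```text
[0.4875163  0.13796636 0.157     ]
[0.49711056 0.09028346 0.157     ] [0.49522666 0.08629915 0.2       ]
target [0.4857 0.1392 0.12  ] at [0.4862 0.1395 0.1817] t 2.075 shift [ 0.0022 -0.0006  0.2469] turn [ 0.0001  0.0001 -0.0004]
```

Emit:
apply_moves([
  [[0, 0, 0.1], [0, 0, 0]],
  [[0, 0, 0.2], [0, 0, 0]],
  [[0, 0, 0.24], [0, 0, 0]],
  [[0, 0, 0.28], [0, 0, 0]],
  [[0, 0, 0.32], [0, 0, 0]],
  [[0, 0.01, 0.35], [0, 0, 0]],
  [[0, 0.02, 0.38], [0, 0, 0]],
  [[0, 0.02, 0.38], [0, 0, 0]],
])

```text
clock: 3.08
tcp_pos: [0.4847, 0.1435, 0.0858]
orientation: [0.281, -3.128, 0.0]
contact_force: [0.3, -0.4, -0.2]
grip_width: -0.0001
gripper_force: 0.0
```

```bash
python3 - <<'E'
from h import *
a=shot('top','top2.png')['frame'][200:350,200:350]; b=shot('side','side2.png')['frame'][150:300,180:330]
cv2.imwrite('pics/crop3.png',cv2.resize(np.hstack([a,b]),(800,400),interpolation=cv2.INTER_CUBIC)[...,::-1])
go(0,.064,.08)
E
```

```text
target [0.4824 0.1569 0.08  ] at [0.4851 0.1433 0.0863] t 3.175 shift [0.0007 0.0557 0.0253] turn [-0.     -0.     -0.0008]
```

View pics/crop3.png

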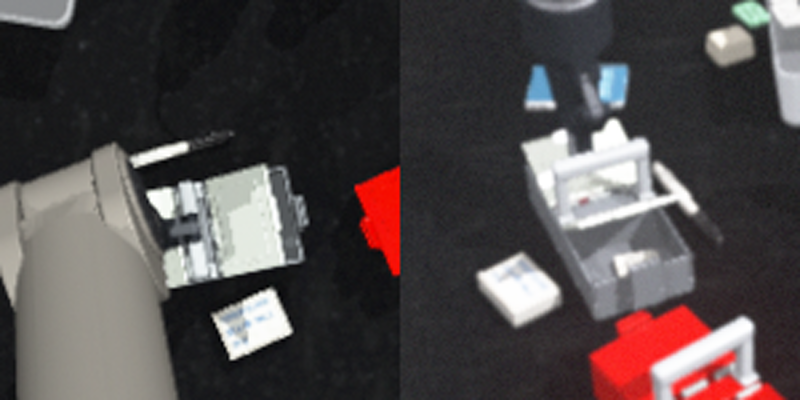

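The left cover has come down part of the way, with its white edge at crop (540,150), and the carrier hasn't moved. I'll go outward and press.

Emit:
apply_moves([
  [[0, 0.03, 0.01], [0, 0, 0]],
  [[0, 0.056, 0.02], [0, 0, 0]],
  [[0, 0.056, 0.035], [0, 0, 0]],
  [[0, 0.056, 0.05], [0, 0, 0]],
  [[0, 0.056, 0.06], [0, 0, 0]],
  [[0, 0.056, 0.06], [0, 0, 0]],
])

```text
clock: 3.92
tcp_pos: [0.4828, 0.1581, 0.0727]
orientation: [-0.281, 3.128, 0.002]
contact_force: [-5.5, 1.8, 18.5]
grip_width: 0.0001
gripper_force: 9.8
```

Emit:
apply_moves([
  [[0, 0, -0.1], [0, 0, 0]],
  [[0, 0, -0.25], [0, 0, 0]],
  [[0, 0, -0.45], [0, 0, 0]],
  [[0, -0.2, -0.45], [0, 0, 0]],
  [[0, -0.44, -0.45], [0, 0, 0]],
  [[0, -0.44, -0.45], [0, 0, 0]],
])

```text
clock: 4.68
tcp_pos: [0.5024, 0.0434, 0.1838]
orientation: [-0.267, 3.13, -0.003]
contact_force: [-0.4, 0.6, 0.9]
grip_width: -0.0004
gripper_force: 0.0
```

```bash
python3 - <<'E'
from h import *
a=shot('top','top3.png')['frame'][200:350,200:350]; b=shot('side','side3.png')['frame'][150:300,180:330]
cv2.imwrite('pics/crop4.png',cv2.resize(np.hstack([a,b]),(800,400),interpolation=cv2.INTER_CUBIC)[...,::-1])
go(0,-.046,.12)
E
```

```text
target [0.5023 0.0488 0.12  ] at [0.5019 0.0484 0.1835] t 4.775 shift [-0.0018  0.0011  0.2541] turn [ 0.     -0.0001 -0.0014]
```

View pics/crop4.png

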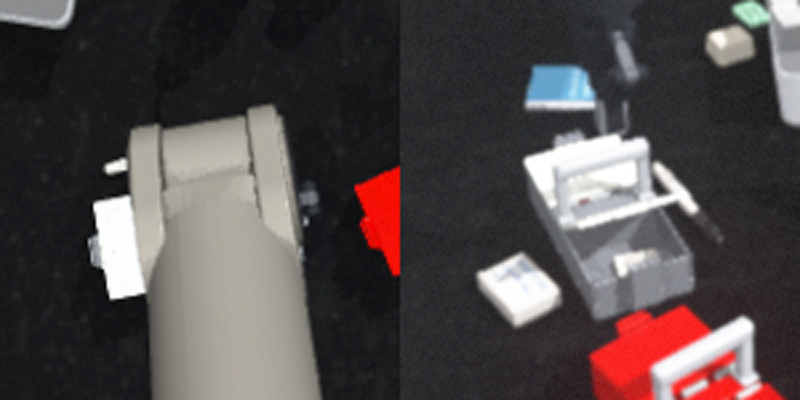

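The left cover lies flat and shut at top crop (120,250) and side (570,170). The carrier is unmoved. Now the right cover.

Emit:
apply_moves([
  [[0, 0, 0.1], [0, 0, 0]],
  [[0, 0, 0.2], [0, 0, 0]],
  [[0, 0, 0.24], [0, 0, 0]],
  [[0, 0, 0.28], [0, 0, 0]],
  [[0, 0, 0.32], [0, 0, 0]],
  [[0, -0.01, 0.35], [0, 0, 0]],
  [[0, -0.02, 0.39], [0, 0, 0]],
  [[0, -0.02, 0.39], [0, 0, 0]],
])

```text
clock: 5.78
tcp_pos: [0.5026, 0.0434, 0.0856]
orientation: [0.279, -3.128, 0.0]
contact_force: [0.6, -0.2, -1.0]
grip_width: 0.0001
gripper_force: 0.0
```

```bash
python3 - <<'E'
from h import *
go(0,-.064,.0713)
E
```

```text
target [0.5056 0.0311 0.0713] at [0.5026 0.0434 0.0856] t 5.775 shift [-0.003  -0.0508  0.0572] turn [-0.     -0.0004 -0.0011]
```

Emit:
apply_moves([
  [[0, -0.03, 0.01], [0, 0, 0]],
  [[0, -0.052, 0.02], [0, 0, 0]],
  [[0, -0.052, 0.035], [0, 0, 0]],
  [[0, -0.052, 0.05], [0, 0, 0]],
  [[0, -0.052, 0.059], [0, 0, 0]],
  [[0, -0.052, 0.059], [0, 0, 0]],
])

```text
clock: 6.52
tcp_pos: [0.5059, 0.0303, 0.0728]
orientation: [-0.279, 3.128, -0.0]
contact_force: [-3.8, -3.2, 18.3]
grip_width: -0.0001
gripper_force: 8.8
```

Emit:
apply_moves([
  [[0, 0, -0.1], [0, 0, 0]],
  [[0, 0, -0.25], [0, 0, 0]],
  [[0, 0, -0.45], [0, 0, 0]],
  [[0, 0.13, -0.5], [0, 0, 0]],
  [[0, 0.256, -0.5], [0, 0, 0]],
  [[0, 0.256, -0.5], [0, 0, 0]],
])

```text
clock: 7.28
tcp_pos: [0.4934, 0.0969, 0.1966]
orientation: [-0.288, 3.128, 0.002]
contact_force: [0.1, -0.5, 0.7]
grip_width: 0.0002
gripper_force: 0.0
```

Emit:
apply_moves([
  [[0, 0, 0], [0, 0, 0]],
  [[0, 0, 0], [0, 0, 0]],
  [[0, 0, 0], [0, 0, 0]],
  [[0, 0, 0], [0, 0, 0]],
], jaw=1)

```text
clock: 7.78
tcp_pos: [0.494, 0.0936, 0.1965]
orientation: [0.279, -3.129, 0.0]
contact_force: [-0.1, -0.1, 0.6]
grip_width: 0.0724
gripper_force: 0.0
```

```bash
python3 - <<'E'
from h import *
a=shot('top','top4.png')['frame'][200:350,200:350]; b=shot('side','side4.png')['frame'][150:300,180:330]
cv2.imwrite('pics/crop5.png',cv2.resize(np.hstack([a,b]),(800,400),interpolation=cv2.INTER_CUBIC)[...,::-1])
go(0,0,.09)
print(telemetry.get_obs()['grip_width'])
E
```

```text
target [0.494 0.094 0.09 ] at [0.494  0.0939 0.1965] t 7.875 shift [-1.000e-04  6.000e-04  4.261e-01] turn [-0.    -0.    -0.001]
0.08483521363326807
```

View pics/crop5.png

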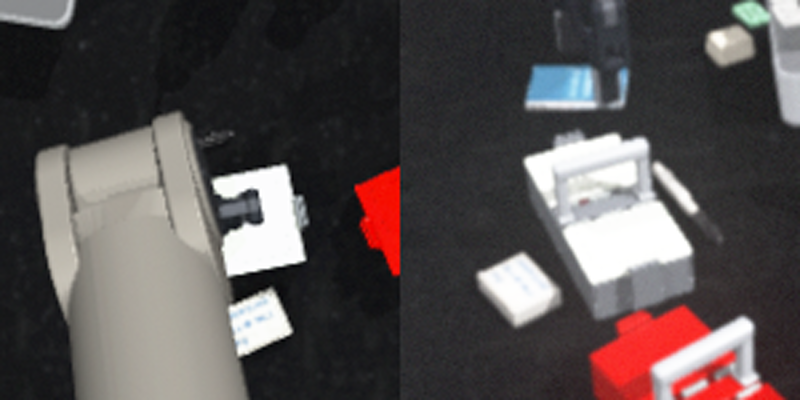

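Both covers are flat and shut, seen in the side crop at (570,165) and (625,235). The carrier is still in place. Now I descend over the bar and grip it.

Emit:
apply_moves([
  [[0, 0, 0.12], [0, 0, 0]],
  [[0, 0, 0.24], [0, 0, 0]],
  [[0, 0, 0.32], [0, 0, 0]],
  [[0, 0, 0.385], [0, 0, 0]],
  [[0, 0, 0.385], [0, 0, 0]],
  [[0, 0, 0.385], [0, 0, 0]],
])

```text
clock: 8.62
tcp_pos: [0.4945, 0.0942, 0.1009]
orientation: [-0.28, 3.128, 0.0]
contact_force: [-0.8, -0.5, 0.0]
grip_width: 0.0852
gripper_force: 0.0
```

Emit:
apply_moves([
  [[0, 0, 0], [0, 0, 0]],
  [[0, 0, 0], [0, 0, 0]],
  [[0, 0, 0], [0, 0, 0]],
  [[0, 0, 0], [0, 0, 0]],
  [[0, 0, 0], [0, 0, 0]],
  [[0, 0, 0], [0, 0, 0]],
  [[0, 0, 0], [0, 0, 0]],
], jaw=-1, newtons=60)

```text
clock: 9.5
tcp_pos: [0.4941, 0.0939, 0.1006]
orientation: [-0.28, 3.129, -0.0]
contact_force: [-0.6, -1.6, 5.9]
grip_width: 0.0129
gripper_force: 58.7
```

Emit:
apply_moves([
  [[0, 0, -0.02], [0, 0, 0]],
  [[0, 0, -0.06], [0, 0, 0]],
  [[0, 0, -0.12], [0, 0, 0]],
  [[0, 0, -0.2], [0, 0, 0]],
  [[0, 0, -0.28], [0, 0, 0]],
  [[0, 0, -0.36], [0, 0, 0]],
  [[0, 0, -0.42], [0, 0, 0]],
  [[0, 0, -0.46], [0, 0, 0]],
  [[0, 0, -0.48], [0, 0, 0]],
  [[0, 0, -0.48], [0, 0, 0]],
])

```text
clock: 10.75
tcp_pos: [0.4939, 0.0941, 0.2202]
orientation: [0.28, -3.129, -0.0]
contact_force: [0.3, -0.8, -6.0]
grip_width: 0.013
gripper_force: 58.6
```

Emit:
apply_moves([
  [[0, 0, 0], [0, 0, 0]],
  [[0, 0, 0], [0, 0, 0]],
  [[0, 0, 0], [0, 0, 0]],
  [[0, 0, 0], [0, 0, 0]],
  [[0, 0, 0], [0, 0, 0]],
  [[0, 0, 0], [0, 0, 0]],
  [[0, 0, 0], [0, 0, 0]],
  [[0, 0, 0], [0, 0, 0]],
])

```text
clock: 11.75
tcp_pos: [0.494, 0.0941, 0.2203]
orientation: [-0.28, 3.129, 0.0]
contact_force: [-0.3, 0.5, -5.1]
grip_width: 0.0131
gripper_force: 58.6
```

```bash
python3 - <<'E'
from h import *
b=shot('side','side5.png')['frame'][100:300,160:360]
cv2.imwrite('pics/crop6.png',cv2.resize(b,(600,600),interpolation=cv2.INTER_CUBIC)[...,::-1])
s=telemetry.get_obs();print(s['tcp_pos'],s['contact_force'],s['moment'],s['gripper_force'])
E
```

```text
[0.4939601  0.09406428 0.22031703] [-0.98140064 -0.7963633  -6.12094785] [ 0.00485752 -0.042324   -0.01205967] 58.57271075248718
```

View pics/crop6.png

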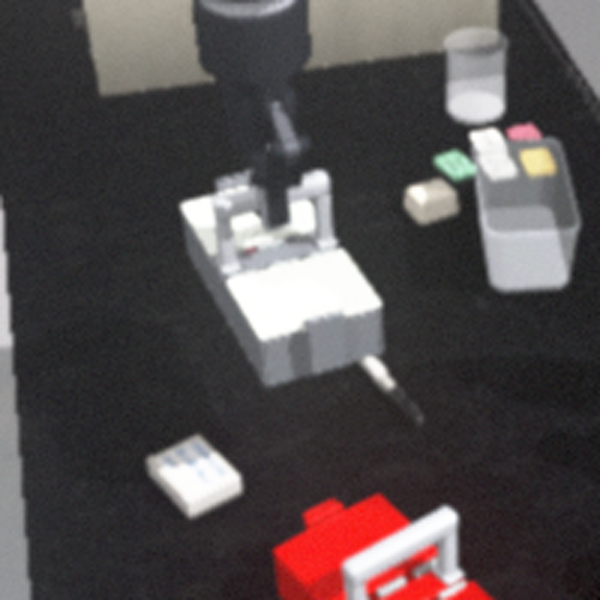

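The carrier hangs level with both covers shut, the fingers grip the bar at crop (275,200), and the bystanders are in place.

```bash
python3 -c "
from bench import job
print(job.hand_in())"
```

```text
the job is handed in; nothing more can be done
None
```

I clipped both covers shut, lifted the carrier level by its handle bar about 12 cm clear of the bench, and handed the job in with it held steady there; no verdict came back.

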